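Line up the retained sample bottles by height

ROBOT

A 6-joint arm with a two-finger parallel gripper is mounted at the origin on the work surface. World frame = base frame: x ahead of the robot, y to its left, z up, the work surface at z = 0. Lengths are in mm, angles in rad, forces in N, time in s.
With the tool pointing down it reaches from about 275 to 1000 mm from the base axis. Payload 8.4 kg.
Tool frame: the origin (TCP) lies on the centre line of the jaws, within the pads' length; the fingertips stand 17 mm ahead of it and the grasp point (between the pads) lies 2 mm behind it; z points along the fingers, y is the line along which they close (so a half turn about z gives the same grasp; the last joint's range is limited). The gripper opens to 85 mm and grips with 20 to 120 N. Pads are 22 mm wide; open, the fingers measure 114 mm over their backs; the gripper's body (76 mm by 85 mm) begins 54 mm behind the grasp point. The pads swing forward as they close: fully open they stand 13 mm farther back than shut.
Start: joints at [-1.287, 0.353, 1.633, -0, 1.155, -0.002], TCP at [176.202, -599.651, 248.281] pointing down, gripper open.
Joint ranges: [-2.63, 2.63], [-0.92, 2.1], [0.06, 2.66], [-1.3, 4.44], [0, 2.69], [-3.02, 3.02]. Speed limits (rad/s): [2.22, 2.22, 2.79, 3.14, 3.14, 3.14].

INTERFACE

Orientations are given as [roll, pitch, yaw] about the fixed x, y, z axes, in that order (R = Rz(yaw) Ry(pitch) Rx(roll)).
In Python, from rig import r, eyes gives the robot as it stands. The module is installed in compiled form; this text tells all that it offers.
- The arm moves only by the shell command python3 -m inch 'ROWS' [FORCE]. ROWS is JSON, a list of rows, each a list of 7 numbers: the shift along the tool's x, y, z in m, then the turn, a rotation vector about the tool's x, y, z in degrees, then the closure, from -1 (fully open) to 1 (shut). In form: [[x, y, z, rx, ry, rz, gripper], ...]. A call has 1 to 8 rows; each row shifts and turns the commanded pose from where the row before left it, along the tool's axes as they then stand; what a row does not reach is not made up. A row lasts 1/10 s, in which the tool goes at most 50 mm and 8.59 degrees, less where a joint would pass 70% of its speed; a pose out of reach is approached as far as the arm can. A call with a gripper value outside its range is refused whole. The fingers move at their own pace and stop on an object; FORCE is the grip in N (left out, the last holds). Time passes only in rows, so rows that do not move let the fingers close. It gives the time, the measured TCP pose, the force, the opening and the grip force at its end, in the units of the state.
- r.sense(): the state, without advancing time (a new reading comes with each control period).
- eyes.grab_frame(name): name is "scene" or "top" or "wrist"; returns a dict with "img" (480x640x3 uint8, blue, green, red), "fx", "fy", "cx", "cy" (pixels), "R" (3x3) and "t" (3): a world point X has camera coordinates R X + t; the wrist camera has in their place "hand_eye" (4x4, takes a point from camera to tool coordinates, whose origin is the TCP and whose axes are the flange's). Camera axes: x right, y down, z forward; pixel columns grow to the right and rows downward; lengths in mm; the calibration is good to about 2 mm. The wrist camera is an equidistant fisheye: a pixel r from the principal point sees the ray r / f radians off the axis. A picture is of the moment at which its call begins: read the wrist's pose just before it. There is no depth.
- r.sign_off(): hands the job in; it is judged then, once.
The state is a dict: "clock": time; "qpos": joint angles; "qvel": joint speeds; "joint_efforts": joint torques, N m; "eef_pos": TCP position; "tcp_rot": TCP orientation; "contact_force": force on the tool from outside, world axes, zero at the start; "wrist_torque": the same for the moment, N m; "opening": opening from 0.0 (shut) to 1.0 (fully open); "grasp_force": force on a finger pad.
Only numpy, scipy, OpenCV 4.12 (cv2) and the standard library are available. Lean on these libraries where they do the work, as an engineer would, in place of code of your own. Each camera call takes 0.05 s, during which the arm holds its last target. There are 200 camera calls.

TASK

Line up the four capped amber sample bottles on the four round pads of the sample board in order of height, one to a pad: the tallest on the pad next to the white pail, then each shorter one in turn, the shortest at the far end from the pail. Stand every bottle upright in the middle of its pad and do not knock any of them over.

Things in the scene. Friction and masses are not known exactly. Their poses are not given: they have to be found in the camera images.
- bottle_155: loose closed amber glass bottle, 155 mm tall overall, body 56 mm across, paper label. At its top a smooth white cap 34 mm across, 24 mm tall, then a 27 mm neck down to 34 mm below the top, then a shoulder down to the full body 50 mm below the top. Origin: centre of underside, z up. Starts upright on the table (z = 0). 0.1 to 0.45 kg. Caps are alike; girth does not follow height
- bottle_130: loose closed amber glass bottle, 130 mm tall overall, body 66 mm across, paper label. At its top a smooth white cap 34 mm across, 24 mm tall, then a 27 mm neck down to 34 mm below the top, then a shoulder down to the full body 50 mm below the top. Origin: centre of underside, z up. Starts upright on the table (z = 0). 0.1 to 0.45 kg. Caps are alike; girth does not follow height
- bottle_105: loose closed amber glass bottle, 105 mm tall overall, body 50 mm across, paper label. At its top a smooth white cap 34 mm across, 24 mm tall, then a 27 mm neck down to 34 mm below the top, then a shoulder down to the full body 50 mm below the top. Origin: centre of underside, z up. Starts upright on the table (z = 0). 0.1 to 0.45 kg. Caps are alike; girth does not follow height
- bottle_80: loose closed amber glass bottle, 80 mm tall overall, body 60 mm across, paper label. At its top a smooth white cap 34 mm across, 24 mm tall, then a 27 mm neck down to 34 mm below the top, then a shoulder down to the full body 50 mm below the top. Origin: centre of underside, z up. Starts upright on the table (z = 0). 0.1 to 0.45 kg. Caps are alike; girth does not follow height
- pad1: fixed dark rubber disc, 76 mm across, 4 mm thick, at one end of the row on the plywood sample board (pads 1, 2, 3, 4 in turn, about 90 mm apart). Origin: centre of its underside, 10 mm above the table; its top is at z = 14 mm. A rail with its top 32 mm above the table runs along the board's far edge, about 55 mm from the pad centres
- pad2: fixed dark rubber disc, 76 mm across, 4 mm thick, one of the middle two of the row on the plywood sample board (pads 1, 2, 3, 4 in turn, about 90 mm apart). Origin: centre of its underside, 10 mm above the table; its top is at z = 14 mm. A rail with its top 32 mm above the table runs along the board's far edge, about 55 mm from the pad centres
- pad3: fixed dark rubber disc, 76 mm across, 4 mm thick, one of the middle two of the row on the plywood sample board (pads 1, 2, 3, 4 in turn, about 90 mm apart). Origin: centre of its underside, 10 mm above the table; its top is at z = 14 mm. A rail with its top 32 mm above the table runs along the board's far edge, about 55 mm from the pad centres
- pad4: fixed dark rubber disc, 76 mm across, 4 mm thick, at one end of the row on the plywood sample board (pads 1, 2, 3, 4 in turn, about 90 mm apart). Origin: centre of its underside, 10 mm above the table; its top is at z = 14 mm. A rail with its top 32 mm above the table runs along the board's far edge, about 55 mm from the pad centres
- pail: fixed open white pail, 100 mm across the rim, 95 mm tall, on the table past one end of the board, its centre about 125 mm from the nearest pad's; at some starts beside pad1, at others beside pad4. Past the board's other end stands a black square bin, 95 mm wide, 80 mm tall. Origin: centre of the pail's underside, z up

How it is judged:
By the outcome, as a careful person would: the job done as asked, in the order asked, and still so for the second after the job is handed in, with the robot touching nothing.
It also fails if it takes over 128 s, if anything falls off the work surface, if the arm or the gripper's body presses on something with over 40 N, if the wrist force passes 120 N, or if a joint passes its speed limit or range.

## Working session

There is one attempt and no reset: what is moved stays moved. The work goes in short steps, Python scripts to look and compute and a shell command to move; the robot and the scene stay as the last step left them, time stands still between calls to the robot, and variables do not carry over. Pictures are saved under pics/ and viewed, at most 14 in all, crops included, and the job is handed in when it is done.

```bash
mkdir -p pics
python3 - <<'E'
from rig import r,eyes
import cv2,pickle
s=r.sense();print(s)
for n in("scene","top"):
    f=eyes.grab_frame(n);cv2.imwrite(f"pics/{n}0.png",f["img"]);pickle.dump(f,open(f"{n}0.pkl","wb"))
    print(n,f["fx"],f["cx"],f["R"],f["t"])
E
```

```text
{'clock': 0.0, 'qpos': array([-1.28740265e+00,  3.53650546e-01,  1.63413802e+00, -1.31401816e-05,
        1.15518746e+00, -2.38732688e-03]), 'qvel': array([-0.00122148, -0.00192845,  0.00071825, -0.00115382,  0.00021979,
       -0.00177471]), 'joint_efforts': array([-2.53858881e-03, -6.05248547e+01, -3.42067802e+01, -2.12306991e-04,
        9.31449904e-03,  1.36808470e-05]), 'eef_pos': array([ 176.06956704, -599.21711093,  247.55849994]), 'tcp_rot': array([-3.14020926e+00,  8.71163228e-06,  2.85786320e-01]), 'contact_force': array([-0.12385169,  0.42274539, -0.00296495]), 'wrist_torque': array([-0.04278817,  0.00021557,  0.013444  ]), 'grasp_force': 0.0, 'opening': 1.0000487456925355}
scene 516.1469717891349 331.3284645276957 [[ 0.7660008   0.64275472 -0.01044679]
 [ 0.37501511 -0.46000413 -0.80483531]
 [-0.52211726  0.61258678 -0.59340627]] [-395.83256702 -160.16460599 1413.49478283]
top 492.9756094851571 320.3551024454734 [[ 1.02745520e-02 -9.99943548e-01  2.70812205e-03]
 [-9.86049852e-01 -1.05816736e-02 -1.66113570e-01]
 [ 1.66132849e-01 -9.63600839e-04 -9.86102909e-01]] [-28.0666043  571.40911957 891.68451288]
```

View pics/top0.png

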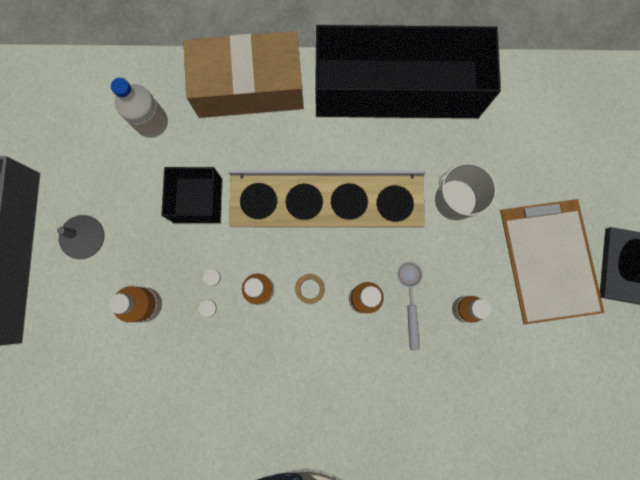

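View pics/scene0.png

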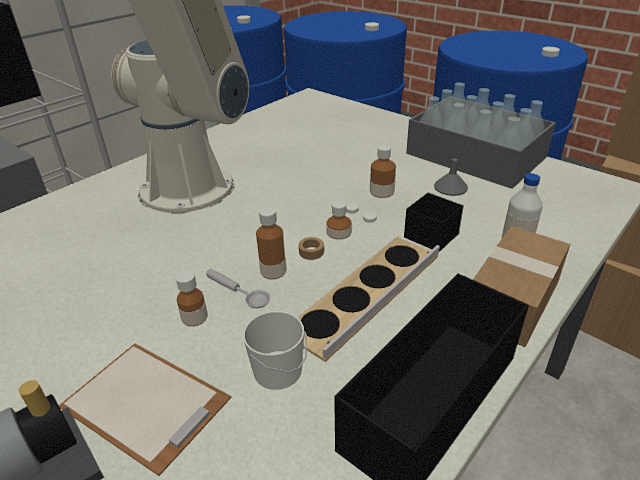

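The top view shows the pads at about (259,200), (304,201), (349,201) and (395,203). The pail is on the right at (465,190), so the tallest bottle goes on the pad at (395,203). The bottle caps are at (122,303), (254,288), (371,297) and (481,309). In the scene view the heights, starting from the pail side, are 105, 155, 80 and 130.

```bash
cat > h.py <<'E'
import numpy as np,cv2,pickle
def ray(f,u,v,z):
    R,t=np.array(f["R"]),np.array(f["t"]); d=R.T@np.array([(u-f["cx"])/f["fx"],(v-f["cy"])/f["fy"],1]); c=-R.T@t
    return (c+d*(z-c[2])/d[2])[:2]
def blobs(m,lo,hi):
    n,_,st,c=cv2.connectedComponentsWithStats(m.astype(np.uint8))
    return [(c[i],st[i]) for i in range(1,n) if lo<st[i,4]<hi]
def proj(f,X):
    p=np.array(f["R"])@X+f["t"]; return np.array([f["fx"]*p[0]/p[2]+f["cx"],f["fy"]*p[1]/p[2]+f["cy"]])
E
python3 - <<'E'
from h import *
seed={'top':{130:(122,303),80:(254,288),155:(371,297),105:(481,309)},'scene':{130:(383,152),80:(339,209),155:(267,215),105:(186,280)}}
for n in seed:
    f=pickle.load(open(n+"0.pkl","rb"));im=f["img"].astype(int);hsv=cv2.cvtColor(f["img"],cv2.COLOR_BGR2HSV)
    for h,(u,v) in seed[n].items():
        # cap: bright and neutral (less green than table)
        w=18; sub=f["img"][v-w:v+w,u-w:u+w]
        m=(sub.min(2)>np.percentile(sub.min(2),50))&(sub.min(2)>190)
        bl=[b for b in blobs(m,20,700)]
        b=min(bl,key=lambda b:np.hypot(*(b[0]-w))) if bl else None
        if b: c=b[0]+[u-w,v-w];print(n,h,c.round(1),b[1].tolist(),ray(f,*c,h-12).round(1),ray(f,*c,h).round(1), im[v,u],im[v+14,u])
        else: print(n,h,'none',im[v,u],sub.min(2).max())
f=pickle.load(open("top0.pkl","rb"))
m=f["img"].max(2)<45
for c,s in blobs(m[180:225,230:425],300,3000): print('pad',(c+[230,180]).round(1),s,ray(f,*(c+[230,180]),14).round(1))
E
```

```text
top 130 none [172 181 182] 174
top 80 none [177 185 186] 180
top 155 none [178 186 188] 182
top 105 none [174 183 183] 178
scene 130 none [113 122 122] 190
scene 80 none [111 119 119] 185
scene 155 none [172 182 182] 185
scene 105 none [182 191 192] 187
pad [258.1 200.6] [ 11   4  36  35 970] [633.6 102.7]
pad [303.8 201.3] [ 56   4  36  35 973] [633.2  11.6]
pad [348.8 201. ] [101   4  36  35 971] [634.7 -78.3]
pad [394.7 203.1] [147   6  36  35 977] [ 631.5 -169.7]
```

Run:
```python
from h import *
seed={'top':{130:(122,303),80:(254,288),155:(371,297),105:(481,309)},'scene':{130:(383,152),80:(339,209),155:(267,215),105:(186,280)}}
T=pickle.load(open("top0.pkl","rb"))["img"];print(T[350,300],T[330,150])
for n in seed:
    f=pickle.load(open(n+"0.pkl","rb"));rows=[]
    for h,(u,v) in seed[n].items():
        sub=f["img"][v-24:v+24,u-24:u+24].astype(int);rows.append(cv2.resize(sub.astype(np.uint8),(384,384),interpolation=0))
        g=sub; br=g.min(2)>(165 if n=='top' else 80)
        m=br&(g[...,2]>=g[...,1]-2) if n=='top' else br&(g[...,2]>=g[...,1]-2)
        m=cv2.morphologyEx(m.astype(np.uint8),cv2.MORPH_OPEN,np.ones((3,3)))
        for b in blobs(m,40,700):
            c=b[0]+[u-24,v-24];print(n,h,c.round(1),b[1].tolist(),ray(f,*c,h-12).round(1),ray(f,*c,h).round(1))
    if n=='top': cv2.imwrite('pics/crop1.png',np.vstack([np.hstack(rows[:2]),np.hstack(rows[2:])])[:600*2] if 0 else cv2.resize(np.vstack([np.hstack(rows[:2]),np.hstack(rows[2:])]),(600,600),interpolation=0))
```

```text
[158 174 169] [156 170 165]
top 130 [118.3 303.2] [12, 16, 18, 18, 263] [427.2 323.4] [427.  318.6]
top 80 [253.2 287.1] [15, 15, 17, 17, 232] [459.5  99.6] [458.9  98. ]
top 155 [370.6 296.2] [15, 14, 18, 19, 276] [ 442.7 -107.1] [ 442.3 -105.9]
top 105 [481.7 308.5] [16, 15, 18, 18, 260] [ 424.8 -308.5] [ 424.7 -304.6]
```

View pics/crop1.png

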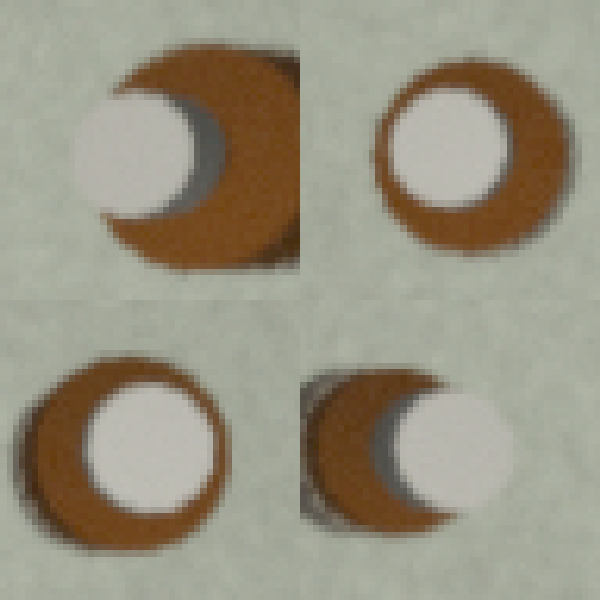

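Each cap blob is the bright disc of a cap top, so I cast the rays onto z = H. I'll grip the caps from above with yaw at 90°, closing along world x. Next is a helper that prints the shift to a goal in tool axes.

```bash
cat > go.py <<'E'
import sys,numpy as np
from rig import r
from scipy.spatial.transform import Rotation as Ro
g=np.array([float(a) for a in sys.argv[1:4]]);n=int(sys.argv[4])
s=r.sense();R=Ro.from_euler('xyz',s['tcp_rot']);Rg=Ro.from_euler('xyz',[np.pi,0,np.pi/2])
print('t',s['clock'],'pos',s['eef_pos'].round(1),'rpy',np.degrees(s['tcp_rot']).round(2),'F',s['contact_force'].round(1),'open',round(s['opening'],3),'grip',round(s['grasp_force'],1))
w=(R.inv()*Rg).as_rotvec(degrees=True)
d=(g-s['eef_pos'])/1000
print('shift tool now m',R.inv().apply(d).round(4),'in goal axes',Rg.inv().apply(d).round(4),'turn deg',w.round(2))
for i in range(n):
    Ri=R*Ro.from_rotvec(w*i/n,degrees=True); print(Ri.inv().apply(d/n).round(4),(w/n).round(2))
E
python3 go.py 442 -106 247 12
```

```text
t 0.1 pos [ 176.1 -599.3  247.7] rpy [-179.93   -0.     16.38] F [0.9 1.2 1.1] open 1.003 grip 0.0
shift tool now m [ 0.3942 -0.3983  0.0011] in goal axes [0.4933 0.2659 0.0007] turn deg [-6.000e-02 -4.000e-02 -7.362e+01]
[ 0.0328 -0.0332  0.0001] [-0.   -0.   -6.14]
[ 0.0362 -0.0295  0.0001] [-0.   -0.   -6.14]
[ 0.0392 -0.0255  0.0001] [-0.   -0.   -6.14]
[ 0.0416 -0.0211  0.0001] [-0.   -0.   -6.14]
[ 0.0437 -0.0165  0.0001] [-0.   -0.   -6.14]
[ 0.0452 -0.0118  0.0001] [-0.   -0.   -6.14]
[ 0.0462 -0.0069  0.0001] [-0.   -0.   -6.14]
[ 0.0467 -0.0019  0.0001] [-0.   -0.   -6.14]
[0.0466 0.0031 0.0001] [-0.   -0.   -6.14]
[0.046  0.008  0.0001] [-0.   -0.   -6.14]
[0.0449 0.0129 0.0001] [-0.   -0.   -6.14]
[0.0432 0.0176 0.0001] [-0.   -0.   -6.14]
```

```bash
python3 -m inch '[[0.033,-0.033,0,0,0,-6.1,-1],[0.036,-0.03,0,0,0,-6.1,-1],[0.039,-0.026,0,0,0,-6.1,-1],[0.042,-0.021,0,0,0,-6.1,-1],[0.044,-0.016,0,0,0,-6.1,-1],[0.045,-0.012,0,0,0,-6.1,-1],[0.046,-0.007,0,0,0,-6.1,-1],[0.046,-0.002,0,0,0,-6.1,-1]]' 60
python3 -m inch '[[0.046,0.003,0,0,0,-6.1,-1],[0.046,0.008,0,0,0,-6.1,-1],[0.045,0.013,0,0,0,-6.1,-1],[0.02,0.008,0,0,0,-6.1,-1],[0,0,0,0,0,0,-1],[0,0,0,0,0,0,-1]]'
python3 go.py 442.3 -105.9 139 0
python3 - <<'E'
from rig import r,eyes
import cv2
f=eyes.grab_frame("wrist");cv2.imwrite("pics/w1.png",f["img"]);print({k:v for k,v in f.items() if k!="img"})
E
```

```text
clock: 0.9
eef_pos: [354.0, -269.4, 248.2]
tcp_rot: [-3.142, -0.0, 1.142]
contact_force: [1.1, -0.3, -0.1]
opening: 1.001
grasp_force: 0.0
clock: 1.5
eef_pos: [430.5, -129.6, 248.0]
tcp_rot: [-3.141, 0.0, 1.563]
contact_force: [0.1, -0.4, 0.2]
opening: 1.002
grasp_force: 0.0
t 1.5 pos [ 430.5 -129.6  248. ] rpy [-1.7996e+02  1.0000e-02  8.9550e+01] F [ 0.1 -0.4  0.2] open 1.002 grip 0.0
shift tool now m [0.0238 0.0117 0.109 ] in goal axes [0.0237 0.0118 0.109 ] turn deg [-0.04  0.01 -0.45]
{'fx': 371.64829954431775, 'fy': 371.64829954431775, 'cx': 318.5567147098829, 'cy': 238.66006735148324, 'hand_eye': array([[ 9.52789005e-04, -9.54129794e-01, -2.99391763e-01,
         7.64791966e+01],
       [ 9.99999545e-01,  9.21767840e-04,  2.44837771e-04,
         3.99076300e-01],
       [ 4.23626867e-05, -2.99391860e-01,  9.54130239e-01,
        -1.27061415e+02],
       [ 0.00000000e+00,  0.00000000e+00,  0.00000000e+00,
         1.00000000e+00]])}
```

View pics/w1.png

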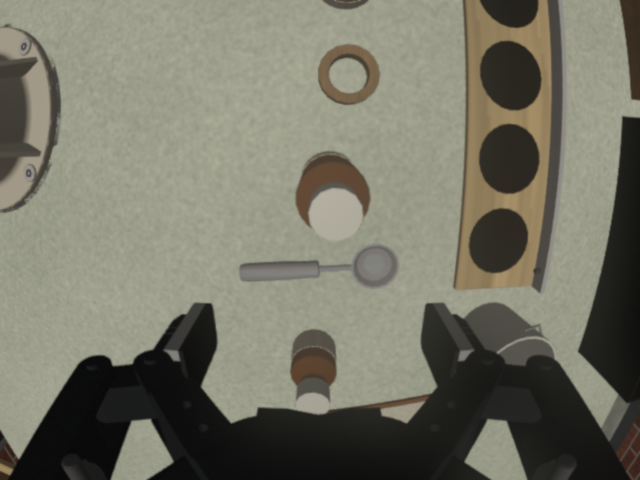

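The wrist view shows the 155 bottle's cap at (336,213), the pads at (498,240), (508,158) and (510,75), and the 105 bottle at (313,400). I'll check these against the top-camera positions.

```bash
cat > w.py <<'E'
from h import *
from rig import r,eyes
from scipy.spatial.transform import Rotation as Ro
def grab():
    s=r.sense(); f=eyes.grab_frame("wrist"); f["p"]=s["eef_pos"]; f["rpy"]=s["tcp_rot"]; return f
def wray(f,u,v,z):
    x,y=u-f["cx"],v-f["cy"]; q=np.hypot(x,y); th=q/f["fx"]
    d=np.array([x/q*np.sin(th),y/q*np.sin(th),np.cos(th)])
    H=f["hand_eye"];R=Ro.from_euler('xyz',f["rpy"]).as_matrix()
    d=R@H[:3,:3]@d; c=R@H[:3,3]+f["p"]
    return (c+d*(z-c[2])/d[2])[:2]
def caps(f,hs):
    g=f["img"].astype(int); m=(g.min(2)>150)&(g[...,2]>=g[...,1]-3); m=cv2.morphologyEx(m.astype(np.uint8),cv2.MORPH_OPEN,np.ones((5,5)))
    for c,st in blobs(m,400,8000): print('cap',c.round(),st[2:5],[(h,wray(f,*c,h).round(1).tolist()) for h in hs])
def pads(f):
    m=f["img"].max(2)<60
    for c,st in blobs(m,1000,6000):
        if .7<st[2]/st[3]<1.4: print('pad',c.round(),st[2:5],wray(f,*c,14).round(1))
E
python3 - <<'E'
from w import *
f=grab();caps(f,[155,105]);pads(f)
E
```

```text
cap [336. 213.] [  52   50 2077] [(155, [441.3, -106.7]), (105, [443.5, -118.8])]
pad [510.  74.] [  60   68 3130] [630.8  10.4]
pad [509. 158.] [  59   68 3111] [632.3 -78.8]
pad [498. 239.] [  57   62 2762] [ 629.2 -169.5]
```

```bash
python3 -m inch '[[0.0115,0.0055,0,0,0,-0.45,-1],[0.0118,0.0058,0,0,0,0,-1],[0,0,0.025,0,0,0,-1],[0,0,0.03,0,0,0,-1],[0,0,0.03,0,0,0,-1],[0,0,0.024,0,0,0,-1],[0,0,0,0,0,0,-1],[0,0,0,0,0,0,-1]]'
python3 -m inch '[[0,0,0,0,0,0,1],[0,0,0,0,0,0,1],[0,0,0,0,0,0,1],[0,0,0,0,0,0,1],[0,0,0,0,0,0,1],[0,0,0,0,0,0,1],[0,0,0,0,0,0,1],[0,0,0,0,0,0,1]]' 60
python3 go.py 630.3 -169.6 250 0
```

```text
clock: 2.4
eef_pos: [442.4, -106.2, 139.5]
tcp_rot: [-3.141, -0.0, 1.571]
contact_force: [0.0, 0.9, 0.7]
opening: 0.999
grasp_force: 0.0
clock: 3.2
eef_pos: [442.6, -106.6, 140.2]
tcp_rot: [3.141, 0.0, 1.571]
contact_force: [-2.3, 0.1, 9.1]
opening: 0.384
grasp_force: 58.7
t 3.2 pos [ 442.6 -106.6  140.2] rpy [1.7994e+02 2.0000e-02 9.0020e+01] F [-2.3  0.1  9.1] open 0.384 grip 58.7
shift tool now m [-0.0631  0.1878 -0.1096] in goal axes [-0.063   0.1877 -0.1098] turn deg [0.06 0.02 0.02]
```

```bash
python3 -m inch '[[0,0,-0.01,0,0,0,1],[0,0,-0.02,0,0,0,1],[0,0,-0.03,0,0,0,1],[0,0,-0.03,0,0,0,1],[0,0,-0.01,0,0,0,1],[0,0,0,0,0,0,1]]'
python3 -m inch '[[-0.004,0.012,0,0,0,0,1],[-0.008,0.024,0,0,0,0,1],[-0.01,0.03,0,0,0,0,1],[-0.011,0.033,0,0,0,0,1],[-0.011,0.033,0,0,0,0,1],[-0.01,0.03,0,0,0,0,1],[-0.006,0.018,0,0,0,0,1],[-0.003,0.008,0,0,0,0,1]]'
python3 -m inch '[[0,0,0,0,0,0,1],[0,0,0,0,0,0,1],[0,0,0,0,0,0,1]]'
python3 go.py 630.3 -169.6 154.5 0
python3 - <<'E'
from w import *
f=grab();cv2.imwrite("pics/w2.png",f["img"]);pads(f)
f=eyes.grab_frame("scene");cv2.imwrite("pics/s2.png",f["img"])
E
```

```text
clock: 3.8
eef_pos: [442.9, -106.6, 240.6]
tcp_rot: [3.139, 0.001, 1.571]
contact_force: [-0.0, 0.1, -3.9]
opening: 0.377
grasp_force: 60.2
clock: 4.6
eef_pos: [631.5, -169.9, 236.3]
tcp_rot: [-3.139, -0.001, 1.571]
contact_force: [0.0, -0.7, -3.4]
opening: 0.379
grasp_force: 60.3
clock: 4.9
eef_pos: [629.2, -169.0, 238.9]
tcp_rot: [-3.14, -0.0, 1.571]
contact_force: [0.4, 1.2, -2.7]
opening: 0.383
grasp_force: 60.3
t 4.9 pos [ 629.2 -169.   238.9] rpy [-1.7993e+02 -2.0000e-02  9.0030e+01] F [ 0.4  1.2 -2.7] open 0.383 grip 60.3
shift tool now m [-0.0006  0.0012  0.0844] in goal axes [-0.0006  0.0011  0.0844] turn deg [-0.07 -0.02  0.03]
pad [322.  25.] [  77   57 3625] [632.7   5.3]
pad [323. 108.] [  54   75 2843] [633.5 -75.6]
```

View pics/s2.png

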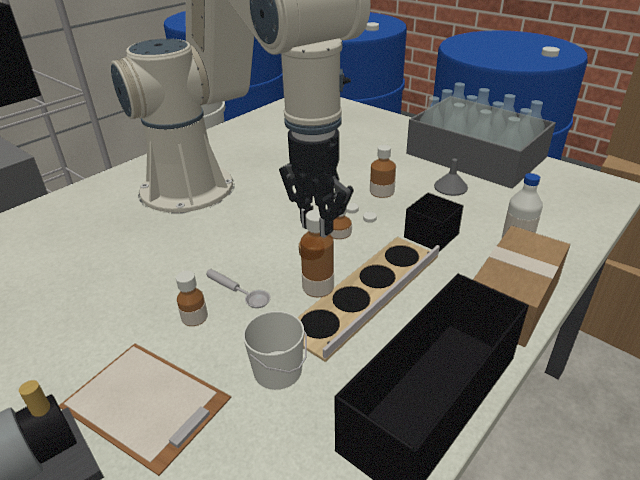

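The bottle hangs upright from the gripper and is heading for the pad at about (320,323). Lowering it now.

```bash
python3 -m inch '[[-0.0005,0.001,0.012,0,0,0,1],[0,0,0.02,0,0,0,1],[0,0,0.02,0,0,0,1],[0,0,0.015,0,0,0,1],[0,0,0.008,0,0,0,1],[0,0,0.004,0,0,0,1],[0,0,0,0,0,0,1],[0,0,0,0,0,0,1]]'
python3 -m inch '[[0,0,0.002,0,0,0,1],[0,0,0.002,0,0,0,1],[0,0,0,0,0,0,1],[0,0,0,0,0,0,1]]'
python3 go.py 630.3 -169.6 154.2 0
```

```text
clock: 5.8
eef_pos: [631.7, -170.0, 161.0]
tcp_rot: [3.14, 0.0, 1.571]
contact_force: [-0.1, -0.7, -2.5]
opening: 0.381
grasp_force: 60.5
clock: 6.2
eef_pos: [631.2, -169.8, 156.3]
tcp_rot: [3.142, 0.0, 1.571]
contact_force: [0.0, -0.5, -2.4]
opening: 0.38
grasp_force: 60.5
t 6.2 pos [ 631.2 -169.8  156.3] rpy [180.     0.    90.03] F [ 0.  -0.5 -2.4] open 0.38 grip 60.5
shift tool now m [ 0.0002 -0.0009  0.0021] in goal axes [ 0.0002 -0.0009  0.0021] turn deg [0.   0.   0.03]
```

```bash
python3 -m inch '[[0,-0.0007,0.001,0,0,0,1],[0,0,0.001,0,0,0,1],[0,0,0,0,0,0,1]]'
python3 -m inch '[[0,0,0,0,0,0,0.1],[0,0,0,0,0,0,0],[0,0,0,0,0,0,-0.2],[0,0,0,0,0,0,-0.5],[0,0,0,0,0,0,-1],[0,0,0,0,0,0,-1],[0,0,0,0,0,0,-1],[0,0,0,0,0,0,-1]]'
```

```text
clock: 6.5
eef_pos: [630.5, -169.9, 154.4]
tcp_rot: [3.142, 0.0, 1.571]
contact_force: [-0.3, -0.1, -1.4]
opening: 0.383
grasp_force: 60.5
clock: 7.3
eef_pos: [630.5, -169.8, 154.3]
tcp_rot: [3.142, 0.0, 1.571]
contact_force: [-0.1, 1.1, -0.5]
opening: 1.003
grasp_force: 0.0
```

```bash
python3 -m inch '[[0,0,-0.015,0,0,0,-1],[0,0,-0.025,0,0,0,-1],[0,0,-0.03,0,0,0,-1],[0,0,-0.025,0,0,0,-1],[0.02,-0.008,0,0,0,0,-1],[0.035,-0.0145,0,0,0,0,-1],[0.035,-0.0145,0,0,0,0,-1],[0.035,-0.0145,0,0,0,0,-1]]'
python3 -m inch '[[0.038,-0.016,0,0,0,0,-1],[0.038,-0.016,0,0,0,0,-1],[0.038,-0.016,0,0,0,0,-1],[0.038,-0.016,0,0,0,0,-1],[0.038,-0.016,0,0,0,0,-1],[0.03,-0.012,0,0,0,0,-1],[0.01,-0.005,0,0,0,0,-1],[0,0,0,0,0,0,-1]]'
python3 - <<'E'
from w import *
f=grab();cv2.imwrite("pics/w3.png",f["img"]);caps(f,[130,80]);pads(f)
f=eyes.grab_frame("top");cv2.imwrite("pics/t3.png",f["img"][140:340,80:520])
E
python3 go.py 427.0 318.6 115 0
```

```text
clock: 8.1
eef_pos: [577.6, -43.2, 249.3]
tcp_rot: [-3.141, -0.0, 1.571]
contact_force: [0.2, 0.1, 0.2]
opening: 0.997
grasp_force: 0.0
clock: 8.9
eef_pos: [480.8, 186.2, 249.4]
tcp_rot: [-3.141, 0.0, 1.574]
contact_force: [-0.4, 0.2, 0.4]
opening: 0.998
grasp_force: 0.0
cap [65. 46.] [  46   61 1166] [(130, [285.4, 340.1]), (80, [245.7, 355.8])]
cap [360. 229.] [ 136  140 7494] [(130, [509.7, 192.5]), (80, [515.5, 178.3])]
cap [255. 195.] [ 41  32 949] [(130, [437.9, 216.1]), (80, [429.1, 206.6])]
cap [318. 201.] [ 33  38 906] [(130, [480.9, 212.1]), (80, [480.9, 201.9])]
cap [234. 268.] [ 28  32 414] [(130, [420.1, 163.1]), (80, [407.7, 142.9])]
cap [254. 350.] [ 107  146 7227] [(130, [429.4, 91.3]), (80, [419.0, 56.5])]
cap [330. 317.] [ 36  43 747] [(130, [490.3, 123.4]), (80, [492.2, 95.2])]
cap [141. 458.] [  54   48 1228] [(130, [282.1, -74.7]), (80, [241.7, -143.1])]
t 9.0 pos [481.9 184.6 249.3] rpy [1.7999e+02 3.0000e-02 9.0060e+01] F [ 0.8 -0.4  0.1] open 0.999 grip 0.0
shift tool now m [ 0.1341 -0.0547  0.1343] in goal axes [ 0.134  -0.0549  0.1343] turn deg [0.01 0.03 0.06]
```

View pics/t3.png

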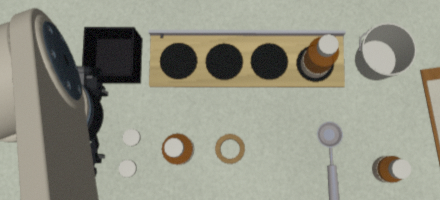

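The 155 bottle stands on the pad next to the pail, with its cap at about (407,182) in the full frame. Going on to the 130 bottle, stopping above it first to check with the wrist camera.

```bash
python3 -m inch '[[0.02,-0.008,0,0,0,0,-1],[0.03,-0.012,0,0,0,0,-1],[0.03,-0.012,0,0,0,0,-1],[0.004,-0.015,0,0,0,0,-1],[0,-0.008,0,0,0,0,-1],[0,0,0,0,0,0,-1],[0,0,0,0,0,0,-1]]'
python3 - <<'E'
from w import *
f=grab();cv2.imwrite("pics/w4.png",f["img"]);caps(f,[130])
E
python3 go.py 427.0 318.6 115 0
```

```text
clock: 9.7
eef_pos: [427.3, 268.0, 249.4]
tcp_rot: [3.141, 0.0, 1.57]
contact_force: [-0.0, -0.3, -1.1]
opening: 1.002
grasp_force: 0.0
cap [316. 166.] [  48   47 1760] [(130, [426.3, 317.7])]
cap [311. 270.] [ 28  26 585] [(130, [422.7, 243.3])]
cap [367. 274.] [ 26  25 531] [(130, [463.2, 240.2])]
t 9.75 pos [427.5 268.2 249.5] rpy [179.97   0.    89.96] F [-0.  -0.4  0.2] open 0.999 grip 0.0
shift tool now m [ 0.0504 -0.0006  0.1345] in goal axes [ 0.0504 -0.0005  0.1345] turn deg [ 0.03  0.   -0.04]
```

View pics/w4.png

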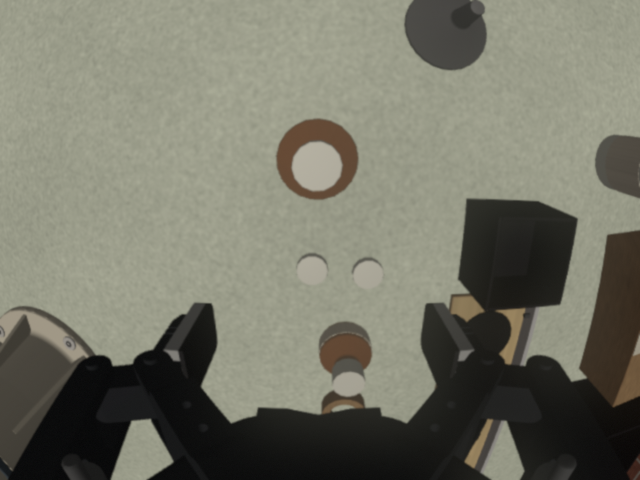

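The 130 bottle's cap is at (316,166), which puts it at about (426.5, 318). That agrees with the top view.

```bash
python3 -m inch '[[0.02,-0.0008,0,0,0,0,-1],[0.02,0,0,0,0,0,-1],[0.0102,0,0,0,0,0,-1],[0,0,0.02,0,0,0,-1],[0,0,0.035,0,0,0,-1],[0,0,0.035,0,0,0,-1],[0,0,0.025,0,0,0,-1],[0,0,0.0185,0,0,0,-1]]'
python3 -m inch '[[0,0,0,0,0,0,-1],[0,0,0,0,0,0,-1],[0,0,0,0,0,0,0.2],[0,0,0,0,0,0,1],[0,0,0,0,0,0,1],[0,0,0,0,0,0,1],[0,0,0,0,0,0,1],[0,0,0,0,0,0,1]]' 60
python3 -m inch '[[0,0,0,0,0,0,1],[0,0,0,0,0,0,1]]'
python3 go.py 633.3 -78.7 229 0
```

```text
clock: 10.55
eef_pos: [425.8, 318.2, 113.9]
tcp_rot: [-3.14, 0.001, 1.571]
contact_force: [-0.8, 0.9, 0.1]
opening: 0.999
grasp_force: 0.0
clock: 11.35
eef_pos: [426.3, 319.6, 116.7]
tcp_rot: [3.141, -0.001, 1.571]
contact_force: [-1.2, 0.1, 6.8]
opening: 0.382
grasp_force: 59.0
clock: 11.55
eef_pos: [426.3, 319.6, 116.7]
tcp_rot: [3.141, -0.001, 1.571]
contact_force: [-0.9, -0.0, 6.5]
opening: 0.378
grasp_force: 59.0
t 11.55 pos [426.3 319.6 116.7] rpy [ 1.7995e+02 -4.0000e-02  9.0030e+01] F [-0.9 -0.   6.5] open 0.378 grip 59.0
shift tool now m [-0.3983  0.2069 -0.1124] in goal axes [-0.3983  0.207  -0.1123] turn deg [ 0.05 -0.04  0.03]
```

```bash
python3 -m inch '[[0,0,-0.01,0,0,0,1],[0,0,-0.02,0,0,0,1],[0,0,-0.03,0,0,0,1],[0,0,-0.03,0,0,0,1],[0,0,-0.02,0,0,0,1],[0,0,0,0,0,0,1]]'
python3 -m inch '[[-0.012,0.006,0,0,0,0,1],[-0.024,0.0125,0,0,0,0,1],[-0.034,0.0177,0,0,0,0,1],[-0.034,0.0177,0,0,0,0,1],[-0.034,0.0177,0,0,0,0,1],[-0.034,0.0177,0,0,0,0,1],[-0.034,0.0177,0,0,0,0,1],[-0.034,0.0177,0,0,0,0,1]]'
python3 -m inch '[[-0.034,0.0177,0,0,0,0,1],[-0.034,0.0177,0,0,0,0,1],[-0.034,0.0177,0,0,0,0,1],[-0.03,0.0156,0,0,0,0,1],[-0.016,0.0085,0,0,0,0,1],[-0.009,0.005,0,0,0,0,1],[0,0,0,0,0,0,1],[0,0,0,0,0,0,1]]'
python3 go.py 633.3 -78.7 130.5 0
```

```text
clock: 12.15
eef_pos: [427.2, 320.2, 228.9]
tcp_rot: [3.137, -0.003, 1.571]
contact_force: [0.3, 1.2, -4.0]
opening: 0.379
grasp_force: 60.3
clock: 12.95
eef_pos: [550.2, 76.9, 223.9]
tcp_rot: [-3.139, 0.001, 1.571]
contact_force: [0.1, 0.4, -2.1]
opening: 0.378
grasp_force: 60.1
clock: 13.75
eef_pos: [632.3, -76.8, 225.2]
tcp_rot: [-3.14, -0.001, 1.571]
contact_force: [0.2, 0.5, -2.2]
opening: 0.375
grasp_force: 60.1
t 13.75 pos [632.3 -76.8 225.2] rpy [-1.7991e+02 -4.0000e-02  9.0040e+01] F [ 0.2  0.5 -2.2] open 0.375 grip 60.1
shift tool now m [-0.0019  0.0012  0.0947] in goal axes [-0.0019  0.001   0.0947] turn deg [-0.09 -0.04  0.04]
```

```bash
python3 -m inch '[[-0.0008,0.001,0.01,0,0,0,1],[0,0,0.02,0,0,0,1],[0,0,0.025,0,0,0,1],[0,0,0.018,0,0,0,1],[0,0,0.01,0,0,0,1],[0,0,0.005,0,0,0,1],[0,0,0,0,0,0,1],[0,0,0,0,0,0,1]]'
python3 -m inch '[[0,0,0.002,0,0,0,1],[0,0,0.001,0,0,0,1],[0,0,0,0,0,0,1],[0,0,0,0,0,0,1]]'
python3 go.py 633.3 -77.5 130.7 0
```

```text
clock: 14.55
eef_pos: [634.6, -78.3, 138.6]
tcp_rot: [3.14, 0.0, 1.571]
contact_force: [-0.0, -0.3, -3.3]
opening: 0.379
grasp_force: 60.2
clock: 14.95
eef_pos: [634.1, -78.5, 135.0]
tcp_rot: [3.141, -0.0, 1.571]
contact_force: [0.0, 0.3, -3.6]
opening: 0.381
grasp_force: 60.2
t 14.95 pos [634.1 -78.5 135. ] rpy [179.99  -0.    90.02] F [ 0.   0.3 -3.6] open 0.381 grip 60.2
shift tool now m [ 0.001  -0.0008  0.0043] in goal axes [ 0.001  -0.0008  0.0043] turn deg [ 0.01 -0.    0.02]
```

```bash
python3 -m inch '[[0.0005,-0.0006,0.002,0,0,0,1],[0,0,0.001,0,0,0,1],[0,0,0.001,0,0,0,1],[0,0,0.0005,0,0,0,1],[0,0,0,0,0,0,1],[0,0,0,0,0,0,1]]'
```

```text
clock: 15.55
eef_pos: [633.5, -78.0, 130.8]
tcp_rot: [3.141, 0.0, 1.571]
contact_force: [-4.6, -0.1, 6.1]
opening: 0.379
grasp_force: 61.0
```

```bash
python3 -m inch '[[0,0,0,0,0,0,0.1],[0,0,0,0,0,0,0],[0,0,0,0,0,0,-0.2],[0,0,0,0,0,0,-0.5],[0,0,0,0,0,0,-1],[0,0,0,0,0,0,-1],[0,0,0,0,0,0,-1],[0,0,0,0,0,0,-1]]'
python3 -m inch '[[0,0,-0.015,0,0,0,-1],[0,0,-0.03,0,0,0,-1],[0,0,-0.03,0,0,0,-1],[0,0,-0.025,0,0,0,-1],[-0.01,-0.02,0,0,0,0,-1],[-0.02,-0.03,0,0,0,0,-1],[-0.03,-0.03,0,0,0,0,-1],[-0.036,-0.03,0,0,0,0,-1]]'
python3 -m inch '[[-0.036,-0.03,0,0,0,0,-1],[-0.036,-0.03,0,0,0,0,-1],[-0.036,-0.025,0,0,0,0,-1],[-0.036,-0.014,0,0,0,0,-1],[-0.026,0,0,0,0,0,-1],[-0.01,0,0,0,0,0,-1],[0,0,0,0,0,0,-1],[0,0,0,0,0,0,-1]]'
python3 - <<'E'
from w import *
f=grab();cv2.imwrite("pics/w5.png",f["img"]);caps(f,[105,169,144])
E
python3 go.py 424.7 -304.6 90 0
```

```text
clock: 16.35
eef_pos: [633.5, -77.9, 130.3]
tcp_rot: [3.142, -0.0, 1.571]
contact_force: [0.8, 0.5, -0.7]
opening: 1.0
grasp_force: 0.0
clock: 17.15
eef_pos: [522.6, -174.2, 231.6]
tcp_rot: [3.14, 0.0, 1.573]
contact_force: [0.8, -0.9, -0.2]
opening: 1.002
grasp_force: 0.0
clock: 17.95
eef_pos: [424.7, -353.2, 230.5]
tcp_rot: [-3.141, -0.001, 1.571]
contact_force: [-0.3, 0.0, 0.3]
opening: 0.999
grasp_force: 0.0
t 18.0 pos [ 424.8 -352.9  230.4] rpy [-1.7999e+02 -3.0000e-02  9.0070e+01] F [ 0.2 -0.4 -1. ] open 1.002 grip 0.0
shift tool now m [0.0482 0.     0.1404] in goal axes [ 4.830e-02 -1.000e-04  1.404e-01] turn deg [-0.01 -0.03  0.07]
```

View pics/w5.png

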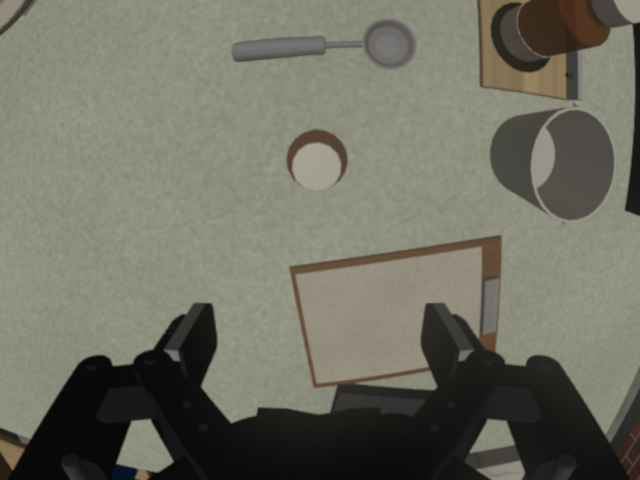

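The 105 bottle's cap is at (317,166), the same image spot as before, so it sits at about (424.3, −303.8).

```bash
python3 -m inch '[[0.02,-0.0003,0,0,0,0,-1],[0.02,0,0,0,0,0,-1],[0.0087,0,0,0,0,0,-1],[0,0,0.02,0,0,0,-1],[0,0,0.035,0,0,0,-1],[0,0,0.035,0,0,0,-1],[0,0,0.03,0,0,0,-1],[0,0,0.02,0,0,0,-1]]'
python3 -m inch '[[0,0,0,0,0,0,-1],[0,0,0,0,0,0,-1],[0,0,0,0,0,0,0.2],[0,0,0,0,0,0,1],[0,0,0,0,0,0,1],[0,0,0,0,0,0,1],[0,0,0,0,0,0,1],[0,0,0,0,0,0,1]]' 60
python3 -m inch '[[0,0,0,0,0,0,1],[0,0,0,0,0,0,1]]'
python3 go.py 632.2 11 230 0
```

```text
clock: 18.8
eef_pos: [423.7, -303.6, 88.5]
tcp_rot: [-3.14, -0.001, 1.573]
contact_force: [0.9, -0.5, -0.1]
opening: 1.0
grasp_force: 0.0
clock: 19.6
eef_pos: [424.5, -305.7, 91.2]
tcp_rot: [3.141, 0.001, 1.571]
contact_force: [-1.2, 0.0, 7.0]
opening: 0.383
grasp_force: 58.8
clock: 19.8
eef_pos: [424.5, -305.7, 91.2]
tcp_rot: [3.141, 0.001, 1.571]
contact_force: [-2.7, 0.6, 6.9]
opening: 0.378
grasp_force: 58.8
t 19.8 pos [ 424.5 -305.7   91.2] rpy [1.7996e+02 4.0000e-02 9.0020e+01] F [-2.7  0.6  6.9] open 0.378 grip 58.8
shift tool now m [ 0.3166  0.2079 -0.1389] in goal axes [ 0.3167  0.2077 -0.1388] turn deg [0.04 0.04 0.02]
```

```bash
python3 -m inch '[[0,0,-0.01,0,0,0,1],[0,0,-0.02,0,0,0,1],[0,0,-0.03,0,0,0,1],[0,0,-0.03,0,0,0,1],[0.012,0,-0.02,0,0,0,1],[0.024,0,0,0,0,0,1],[0.034,0,0,0,0,0,1],[0.034,0,0,0,0,0,1]]'
python3 -m inch '[[0.034,0,0,0,0,0,1],[0.034,0,0,0,0,0,1],[0.034,0,0,0,0,0,1],[0.034,0,0,0,0,0,1],[0.034,0,0,0,0,0,1],[0.025,0.012,0,0,0,0,1],[0.0117,0.024,0,0,0,0,1],[0.005,0.034,0,0,0,0,1]]'
python3 -m inch '[[0,0.034,0,0,0,0,1],[0,0.034,0,0,0,0,1],[0,0.034,0,0,0,0,1],[0,0.024,0,0,0,0,1],[0,0.0117,0,0,0,0,1],[0,0,0,0,0,0,1],[0,0,0,0,0,0,1]]'
python3 go.py 632.2 10 105.2 0
```

```text
clock: 20.6
eef_pos: [424.0, -200.5, 201.0]
tcp_rot: [3.141, 0.0, 1.57]
contact_force: [1.1, 0.5, -1.1]
opening: 0.38
grasp_force: 59.6
clock: 21.4
eef_pos: [493.6, 11.9, 200.9]
tcp_rot: [-3.141, -0.0, 1.573]
contact_force: [0.8, -0.5, -0.3]
opening: 0.381
grasp_force: 59.7
clock: 22.1
eef_pos: [630.5, 10.4, 200.1]
tcp_rot: [-3.14, 0.0, 1.571]
contact_force: [-0.6, -0.2, -1.5]
opening: 0.383
grasp_force: 59.9
t 22.1 pos [630.5  10.4 200.1] rpy [-179.91    0.     90.03] F [-0.6 -0.2 -1.5] open 0.383 grip 59.9
shift tool now m [-0.0004  0.0018  0.0949] in goal axes [-0.0004  0.0017  0.0949] turn deg [-0.09  0.    0.03]
```

```bash
python3 -m inch '[[-0.0002,0.0006,0.01,0,0,0,1],[0,0,0.02,0,0,0,1],[0,0,0.025,0,0,0,1],[0,0,0.018,0,0,0,1],[0,0,0.01,0,0,0,1],[0,0,0.005,0,0,0,1],[0,0,0,0,0,0,1],[0,0,0,0,0,0,1]]'
python3 -m inch '[[0,0,0.002,0,0,0,1],[0,0,0.001,0,0,0,1],[0,0,0,0,0,0,1],[0,0,0,0,0,0,1]]'
python3 go.py 632.2 10 105.2 0
```

```text
clock: 22.9
eef_pos: [632.8, 10.3, 113.1]
tcp_rot: [3.14, -0.0, 1.571]
contact_force: [-0.3, 0.3, -1.3]
opening: 0.376
grasp_force: 59.9
clock: 23.3
eef_pos: [632.5, 10.3, 109.4]
tcp_rot: [3.141, -0.0, 1.571]
contact_force: [0.3, -0.1, -1.6]
opening: 0.376
grasp_force: 59.9
t 23.3 pos [632.5  10.3 109.4] rpy [179.99  -0.    90.03] F [ 0.3 -0.1 -1.6] open 0.376 grip 59.9
shift tool now m [-0.0003 -0.0003  0.0042] in goal axes [-0.0003 -0.0003  0.0042] turn deg [ 0.01 -0.    0.03]
```

Then release, rise, and move above the 80 bottle at (458.9, 98), hovering at y ≈ 48.

```bash
python3 -m inch '[[0,0,0.002,0,0,0,1],[0,0,0.001,0,0,0,1],[0,0,0.001,0,0,0,1],[0,0,0,0,0,0,1],[0,0,0,0,0,0,1]]'
python3 -m inch '[[0,0,0,0,0,0,0.1],[0,0,0,0,0,0,0],[0,0,0,0,0,0,-0.2],[0,0,0,0,0,0,-0.5],[0,0,0,0,0,0,-1],[0,0,0,0,0,0,-1],[0,0,0,0,0,0,-1],[0,0,0,0,0,0,-1]]'
python3 -m inch '[[0,0,-0.015,0,0,0,-1],[0,0,-0.03,0,0,0,-1],[0,0,-0.03,0,0,0,-1],[0,0,-0.025,0,0,0,-1],[0,-0.02,0,0,0,0,-1],[0.008,-0.034,0,0,0,0,-1],[0.01,-0.036,0,0,0,0,-1],[0.01,-0.036,0,0,0,0,-1]]'
python3 -m inch '[[0.01,-0.03,0,0,0,0,-1],[0,-0.016,0,0,0,0,-1],[0,0,0,0,0,0,-1],[0,0,0,0,0,0,-1]]'
python3 - <<'E'
from w import *
f=grab();cv2.imwrite("pics/w6.png",f["img"]);caps(f,[80]);pads(f)
E
python3 go.py 458.9 98 65 0
```

```text
clock: 23.8
eef_pos: [632.4, 10.2, 105.3]
tcp_rot: [-3.141, -0.0, 1.571]
contact_force: [-1.0, 0.8, 1.5]
opening: 0.383
grasp_force: 60.1
clock: 24.6
eef_pos: [632.4, 10.3, 105.3]
tcp_rot: [-3.142, 0.0, 1.571]
contact_force: [0.2, 0.6, -0.7]
opening: 1.002
grasp_force: 0.0
clock: 25.4
eef_pos: [505.3, 38.3, 206.3]
tcp_rot: [3.141, -0.0, 1.571]
contact_force: [0.5, -0.2, -0.5]
opening: 1.0
grasp_force: 0.0
clock: 25.8
eef_pos: [461.4, 48.2, 206.4]
tcp_rot: [3.139, -0.0, 1.571]
contact_force: [0.4, -0.3, -0.9]
opening: 1.0
grasp_force: 0.0
cap [269.  47.] [ 36  34 984] [(80, [428.9, 180.3])]
cap [340.  51.] [  37   34 1002] [(80, [476.2, 176.3])]
cap [312. 165.] [  46   46 1673] [(80, [457.9, 97.5])]
pad [500. 159.] [  68   78 4102] [631.2 102.5]
pad [481. 243.] [  64   70 1276] [619.6  20.4]
t 25.85 pos [461.8  48.2 206.2] rpy [ 1.7988e+02 -1.0000e-02  9.0020e+01] F [-0.6  0.3 -0.1] open 1.002 grip 0.0
shift tool now m [ 0.0498 -0.0031  0.1412] in goal axes [ 0.0498 -0.0029  0.1412] turn deg [ 0.12 -0.01  0.02]
```

View pics/w6.png

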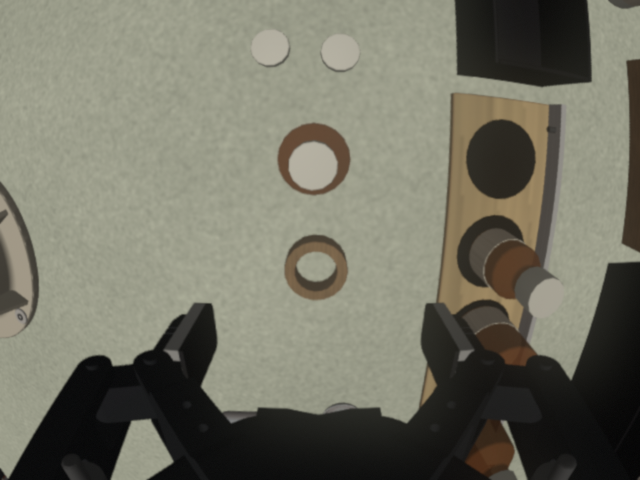

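The 80 bottle's cap is at (312,165), i.e. (458.4, 97.8), and the last free pad is at (500,159). The other three bottles are standing. Picking up the 80 bottle.

```bash
python3 -m inch '[[0.02,-0.003,0,0,0,0,-1],[0.02,0,0,0,0,0,-1],[0.0095,0,0,0,0,0,-1],[0,0,0.02,0,0,0,-1],[0,0,0.035,0,0,0,-1],[0,0,0.035,0,0,0,-1],[0,0,0.03,0,0,0,-1],[0,0,0.02,0,0,0,-1]]'
python3 -m inch '[[0,0,0,0,0,0,-1],[0,0,0,0,0,0,-1],[0,0,0,0,0,0,0.2],[0,0,0,0,0,0,1],[0,0,0,0,0,0,1],[0,0,0,0,0,0,1],[0,0,0,0,0,0,1],[0,0,0,0,0,0,1]]' 60
python3 -m inch '[[0,0,0,0,0,0,1],[0,0,0,0,0,0,1]]'
python3 go.py 632 102.4 166 0
```

```text
clock: 26.65
eef_pos: [457.4, 97.3, 63.3]
tcp_rot: [-3.14, 0.0, 1.571]
contact_force: [0.2, 0.0, 0.1]
opening: 0.998
grasp_force: 0.0
clock: 27.45
eef_pos: [457.9, 97.8, 66.2]
tcp_rot: [3.14, -0.0, 1.571]
contact_force: [-1.8, -0.4, 8.8]
opening: 0.38
grasp_force: 58.6
clock: 27.65
eef_pos: [457.9, 97.8, 66.2]
tcp_rot: [3.14, -0.0, 1.571]
contact_force: [-2.1, -0.6, 9.0]
opening: 0.382
grasp_force: 58.6
t 27.65 pos [457.9  97.8  66.2] rpy [ 1.7993e+02 -1.0000e-02  9.0030e+01] F [-2.1 -0.6  9. ] open 0.382 grip 58.6
shift tool now m [ 0.0046  0.1743 -0.0996] in goal axes [ 0.0046  0.1741 -0.0998] turn deg [ 0.07 -0.01  0.03]
```

```bash
python3 -m inch '[[0,0,-0.01,0,0,0,1],[0,0,-0.02,0,0,0,1],[0,0,-0.03,0,0,0,1],[0,0,-0.03,0,0,0,1],[0,0.012,-0.01,0,0,0,1],[0,0.024,0,0,0,0,1],[0.002,0.034,0,0,0,0,1],[0.0026,0.034,0,0,0,0,1]]'
python3 -m inch '[[0,0.034,0,0,0,0,1],[0,0.024,0,0,0,0,1],[0,0.012,0,0,0,0,1],[0,0,0,0,0,0,1],[0,0,0,0,0,0,1],[0,0,0.01,0,0,0,1],[0,0,0.02,0,0,0,1],[0,0,0.025,0,0,0,1]]'
python3 -m inch '[[0,0,0.015,0,0,0,1],[0,0,0.008,0,0,0,1],[0,0,0,0,0,0,1],[0,0,0,0,0,0,1]]'
python3 go.py 632 102.4 80.2 0
```

```text
clock: 28.45
eef_pos: [562.3, 102.3, 166.3]
tcp_rot: [3.141, -0.0, 1.571]
contact_force: [0.3, -0.6, -1.5]
opening: 0.382
grasp_force: 59.9
clock: 29.25
eef_pos: [630.9, 102.5, 110.3]
tcp_rot: [3.14, -0.0, 1.571]
contact_force: [0.6, -0.7, -1.6]
opening: 0.38
grasp_force: 60.0
clock: 29.65
eef_pos: [631.7, 102.4, 87.9]
tcp_rot: [3.141, -0.0, 1.571]
contact_force: [-0.3, -0.3, -1.3]
opening: 0.379
grasp_force: 60.0
t 29.65 pos [631.7 102.4  87.9] rpy [ 1.7996e+02 -1.0000e-02  9.0030e+01] F [-0.3 -0.3 -1.3] open 0.379 grip 60.0
shift tool now m [-0.      0.0003  0.0077] in goal axes [-0.      0.0003  0.0077] turn deg [ 0.04 -0.01  0.03]
```

```bash
python3 -m inch '[[0,0.0004,0.003,0,0,0,1],[0,0,0.002,0,0,0,1],[0,0,0.001,0,0,0,1],[0,0,0.001,0,0,0,1],[0,0,0.0005,0,0,0,1],[0,0,0,0,0,0,1],[0,0,0,0,0,0,1]]'
python3 -m inch '[[0,0,0,0,0,0,0.1],[0,0,0,0,0,0,0],[0,0,0,0,0,0,-0.2],[0,0,0,0,0,0,-0.5],[0,0,0,0,0,0,-1],[0,0,0,0,0,0,-1],[0,0,0,0,0,0,-1],[0,0,0,0,0,0,-1]]'
python3 -m inch '[[0,0,-0.015,0,0,0,-1],[0,0,-0.03,0,0,0,-1],[0,0,-0.03,0,0,0,-1],[0,0,-0.03,0,0,0,-1],[0,-0.03,-0.02,0,0,0,-1],[0,-0.04,0,0,0,0,-1],[0,-0.04,0,0,0,0,-1],[0,-0.04,0,0,0,0,-1]]'
python3 -m inch '[[0,-0.04,0,0,0,0,-1],[0,-0.03,0,0,0,0,-1],[0,-0.01,0,0,0,0,-1],[0,0,0,0,0,0,-1]]'
python3 - <<'E'
from w import *
f=eyes.grab_frame("top");cv2.imwrite("pics/t7.png",cv2.resize(f["img"][150:250,210:450],(720,300)))
for h,c in {155:(407,182),130:(360,187),105:(307,193),80:(257,195)}.items():
    u,v=c;g=f["img"][v-26:v+26,u-24:u+24].astype(int);m=(g.min(2)>150)&(g[...,2]-g[...,0]<25)
    m=cv2.morphologyEx(m.astype(np.uint8),cv2.MORPH_OPEN,np.ones((3,3)))
    for b in blobs(m,80,900): k=b[0]+[u-24,v-26];print(h,k.round(1),b[1][2:],ray(f,*k,h+14).round(1))
f=eyes.grab_frame("scene");cv2.imwrite("pics/s7.png",f["img"][180:400,220:480])
E
```

```text
clock: 30.35
eef_pos: [631.9, 102.4, 80.3]
tcp_rot: [3.141, -0.0, 1.571]
contact_force: [-2.3, -0.8, 6.0]
opening: 0.379
grasp_force: 60.5
clock: 31.15
eef_pos: [631.8, 102.3, 79.8]
tcp_rot: [-3.142, -0.0, 1.571]
contact_force: [0.6, 0.0, -0.4]
opening: 0.999
grasp_force: 0.0
clock: 31.95
eef_pos: [480.5, 102.2, 206.0]
tcp_rot: [3.14, -0.0, 1.571]
contact_force: [-0.3, -0.4, 0.3]
opening: 0.999
grasp_force: 0.0
clock: 32.35
eef_pos: [401.5, 102.3, 205.8]
tcp_rot: [3.14, -0.0, 1.572]
contact_force: [0.1, 0.7, 0.1]
opening: 1.001
grasp_force: 0.0
155 [408.2 183.7] [ 19  18 274] [ 630.3 -169.1]
130 [359.5 166. ] [ 48  11 528] [667.9 -89.2]
130 [353.6 184.6] [ 18  18 256] [634.3 -78.8]
105 [306.5 169. ] [ 48   5 240] [668.8   4. ]
105 [301.6 188.9] [ 18  17 246] [632.   12.3]
80 [256.5 170. ] [ 48   3 144] [673.3  97.1]
80 [252.7 191.3] [ 17  17 235] [632.8 102.8]
```

View pics/t7.png

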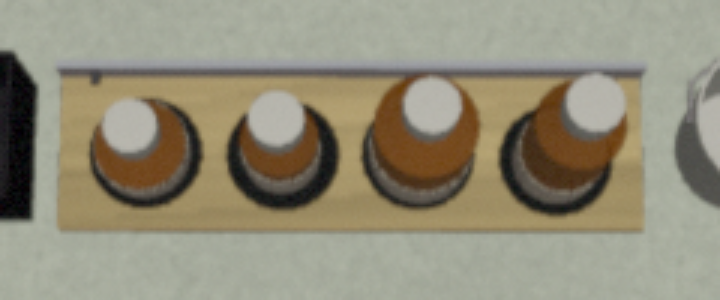

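View pics/s7.png

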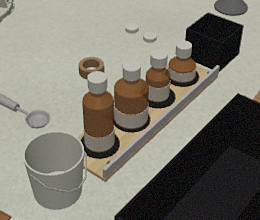

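All four bottles stand upright, each within about 1 mm of its pad centre. They run from tallest beside the pail at (55,165) in the crop to shortest beside the bin. The arm is clear of everything.

```bash
python3 -c "
from rig import r
print(r.sign_off())"
```

```text
the job is handed in; nothing more can be done
None
```

The four bottles stand upright on their pads, 155, 130, 105 and 80 mm in order from the pail, each within about 1–2 mm of its pad's centre; nothing was knocked over, and the job was handed in at about 32 s.

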